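# Move the charged battery from the charger to the work light

### The arm

A 6-joint arm with a two-finger parallel gripper is mounted at the origin on the work surface. World frame = base frame: x ahead of the robot, y to its left, z up, the work surface at z = 0. Lengths are in m, angles in degrees, forces in N, time in s.
With the tool pointing down it reaches from about 0.325 to 0.775 m from the base axis. Payload 5.5 kg.
Tool frame: the origin (TCP) lies at the centre of the arm's flange, where the gripper is bolted on; the fingertips stand 182 mm ahead of it and the grasp point (between the pads) lies 163 mm ahead of it; z points along the fingers, y is the line along which they close (so a half turn about z gives the same grasp; the last joint's range is limited). The gripper opens to 88 mm and grips with 3 to 60 N. Pads are 20 mm wide; open, the fingers measure 115 mm over their backs; the gripper's body (75 mm by 178 mm) begins 61 mm behind the grasp point.
Start: joints at [-79.337, 5.22, 70.514, -0, 104.267, -3.249], TCP at [0.144, -0.582, 0.405] pointing down, gripper open.
Joint ranges: [-164.24, 164.24], [-49.07, 125.15], [9.68, 141.18], [-86.29, 266.29], [3.28, 154.24], [-151.56, 151.56]. Speed limits (degrees/s): [147.25, 147.25, 172.46, 180, 180, 180].

### API

Orientations are given as [roll, pitch, yaw] about the fixed x, y, z axes, in that order (R = Rz(yaw) Ry(pitch) Rx(roll)).
In Python, from station import r gives the robot as it stands. The module is installed in compiled form; this text tells all that it offers. Calls block until the motion is done:
- r.reach(position, orientation): joint-space move of the TCP to a pose.
- r.servo_line(position, rotation=None, speed=0.15): straight line of the TCP; rotation=None keeps the orientation; speed is the mean speed in m/s.
- r.move_joints(angles): joint-space move.
- r.let_go() and r.grab(squeeze=None): open the fingers fully, or close them until they stop; squeeze is the grip in N (None keeps the last).
- r.wait(seconds).
- r.inverse_kinematics(position, orientation): joint angles nearest the present ones, or None.
- r.sense(): the state.
- r.snapshot(name): name is "scene" or "top"; returns a dict with "frame" (420x560x3 uint8, red, green, blue), "fx", "fy", "cx", "cy" (pixels), "R" (3x3) and "t" (3): a world point X has camera coordinates R X + t. Camera axes: x right, y down, z forward; pixel columns grow to the right and rows downward; lengths in m; the calibration is good to about 2 mm. A picture is of the moment at which its call begins. There is no depth.
A pose or a line that the arm cannot do raises r.IKError and nothing moves.
- r.hand_in(): hands the job in; it is judged then, once.
The state is a dict: "clock": time; "joints": joint angles; "joint_vel": joint speeds; "joint_torque": joint torques, N m; "tcp_pos": TCP position; "orientation": TCP orientation; "contact_force": force on the tool from outside, world axes, zero at the start; "torque": the same for the moment, N m; "opening": finger opening in m; "gripper_force": force on a finger pad.
Only numpy, scipy, OpenCV 4.12 (cv2) and the standard library are available. Lean on these libraries where they do the work, as an engineer would, in place of code of your own. Each camera call takes 0.05 s, during which the arm holds its last target. There are 200 camera calls.

### The job

Press the release pad beside the charger's rail so that the battery pack springs loose, slide the pack off the charger, then put it on the work light's identical rail and slide it in until the catch clicks up behind it and it stays home when let go. Push and pull gently, never with more than 35 N on either rail, and leave the bowl, the tin and the lacquer panel where they are.

Things in the scene. Friction and masses are not known exactly. Their poses are not given: they have to be found in the camera images.
- pack: Battery pack, grey and black, 0.4 to 0.65 kg. Its foot is a flanged slab 70 long (x) x 46 wide (y) x 8 high; on it stands the body to grip, 68 long x 34 wide (its front flush with the foot's), from 8 to 55 mm above the underside. Origin: centre of the underside; x along the rail, the way it slides in; z up. It starts latched on the charger, its origin at the charger's (0, 0, 30 mm).
- charger: Fixed grey charger; vented housing 55 mm high behind its rail (x = 65 to 135 mm). Frame: x along the rail, the way the pack slides in; z up; origin on the table under a latched pack's centre. Flat deck 66 wide, 30 mm high, x = -135 to +65; a stop block 82 mm high stands on it from x = 38 to 60. Not more than 35 N between it and the pack.
- charger_rail (a point): The charger's (0, 0, 30 mm), on the deck between the rails. Side walls with inward lips, tops 45 mm over the table, run from x = -45 to +35 and hold the pack's flanges down: 1.5 mm play at each side and above, 39 mm clear between the lips for the pack's body. A flared mouth reaches out to x = -68.
- charger_landing (a point): The charger's (-105, 0, 30 mm), middle of the open deck before the mouth: a pack whose origin is here is clear of the rail and can be lifted off or set down.
- charger_tooth (a point): Crest of the charger's catch, middle of the rail: a steel tooth 4.5 mm high, upright locking face at x = -35 behind the latched pack's rear end, ramp reaching 21 mm farther out. A sprung ejector plate at the rail's inner end pushes the pack out with 3 to 5 N: with the tooth pressed down the pack springs about 14 mm out, over the tooth, and can then be drawn out.
- charger_pad (a point): Centre of the top of the charger's release pad when up, a black rubber pad 26 x 24 mm beside the rail at the charger's (-41, +60, 38 mm). Pressing it straight down lowers the tooth; it needs about 2 to 5 N and goes down 7 mm.
- charger_catch (a joint): How far the charger's catch (tooth and pad together) is pressed down, m: 0 up, 0.007 at the bottom; the pack is released from 0.0045.
- lamp: Fixed black cordless work light with a rail, deck, lips, mouth, catch, pad and ejector shaped as on the charger, and the same frame; an aluminium flood head 95 mm high stands behind (x = 88 to 140 mm). Not more than 35 N between it (with catch and stop) and the pack.
- lamp_rail (a point): The light's (0, 0, 30 mm), on the deck. The unit carrying tooth, pad, ejector and end stop is adjustable along the rail and stands at an unmeasured setting: the latched pack's origin lies anywhere from x = -10 to +10 mm. A hard stop is 3 mm beyond the latched place. Past the tooth the pack is caught; pushed less, the ejector sends it back when let go.
- lamp_landing (a point): The light's (-105, 0, 30 mm), middle of the open deck before the mouth. Sliding in from here, the pack rides over the tooth (1 to 5 N) and meets the ejector 14 mm before the latched place; the push then grows to 5 to 14 N up to the click, and rises steeply at the hard stop.
- lamp_catch (a joint): How far the light's catch is pressed down, m: 0 up; about 0.0045 while the pack is over the tooth; it returns to 0 (clicks) when the pack is past it.
- bowl: Bystander: white bowl, 100 mm wide, 45 mm high, origin under its centre.
- tin: Bystander: empty yellow tin, 80 mm wide, 90 mm high, origin under its centre.
- panel: Bystander: flat lacquer panel 160 x 240 x 9 mm lying on the table, origin under its centre.
There are look-alikes about, which are no part of the job. Of the things that look like the pack, the largest one is meant.

How it is judged:
By the outcome, as a careful person would: the job done as asked, in the order asked, and still so for the second after the job is handed in, with the robot touching nothing.
It also fails if it takes over 58 s, if anything falls off the work surface, if the arm or the gripper's body presses on something with over 40 N, if the wrist force passes 120 N, or if a joint passes its speed limit or range.

## Working session

There is one attempt and no reset: what is moved stays moved. The work goes in short steps, each a Python script; the robot and the scene stay as the last script left them, time stands still between calls to the robot, and variables do not carry over. Pictures are saved under pics/ and viewed, at most 10 in all, crops included, and the job is handed in when it is done.

```bash
mkdir -p pics; python3 - <<'E'
from station import r
import cv2,pickle
for n in("scene","top"):
    s=r.snapshot(n);pickle.dump(s,open(f"pics/{n}.pkl","wb"))
    cv2.imwrite(f"pics/{n}0.png",cv2.resize(s["frame"][:,:,::-1],(784,588),interpolation=cv2.INTER_CUBIC))
    print(n,s["fx"],s["fy"],s["cx"],s["cy"],s["R"],s["t"])
print(r.sense())
E
```

```text
scene 480.6713189341955 480.6713189341955 278.6826834327074 207.7294792615353 [[-0.03445814  0.99926397 -0.01685713]
 [ 0.79985299  0.017461   -0.59994192]
 [-0.599206   -0.03415611 -0.79986595]] [-0.06882784 -0.38132966  1.40051875]
top 463.1727315368148 463.1727315368148 276.77183484006395 207.34683524709277 [[ 0.00458552 -0.99992307 -0.0115247 ]
 [-0.99725533 -0.00372102 -0.07394569]
 [ 0.07389712  0.01183215 -0.99719568]] [0.07339234 0.49785077 1.19093903]
{'clock': 0.1, 'joints': array([-7.93371788e+01,  5.26035209e+00,  7.05721211e+01, -1.81169304e-03,
        1.04267591e+02, -3.24847861e+00]), 'joint_vel': array([-0.0050304 , -0.10686941, -0.11847844, -0.0085895 , -0.1621787 ,
       -0.0148309 ]), 'joint_torque': array([ 3.10060743e-03, -4.47859025e+01, -4.07569349e+01,  7.00743031e-02,
        2.83832947e-02, -1.11364245e-04]), 'tcp_pos': array([ 0.14425839, -0.58246349,  0.40363158]), 'orientation': array([-1.79899997e+02, -3.91649078e-03,  1.39108514e+01]), 'contact_force': array([-0.2235226 ,  0.23339031, -0.20891406]), 'torque': array([-0.00099437, -0.00401938, -0.00616286]), 'gripper_force': 0.0, 'opening': 0.08763403930548354}
```

View pics/top0.png

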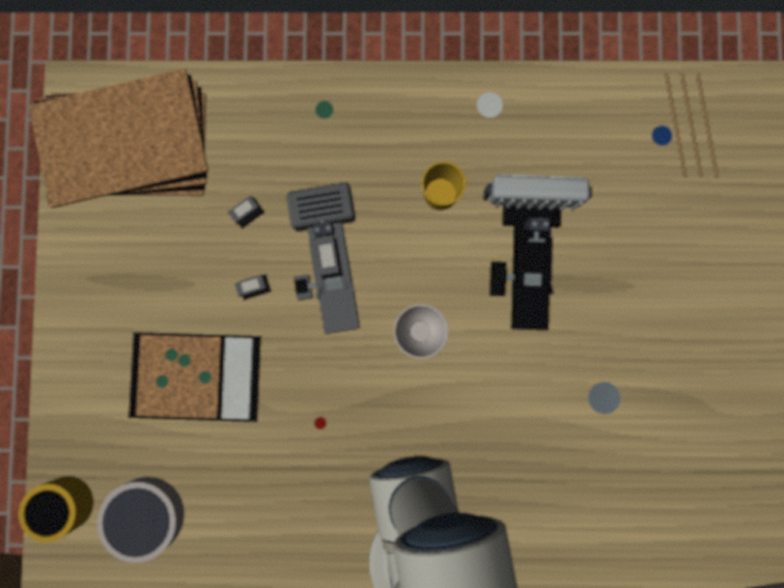

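View pics/scene0.png

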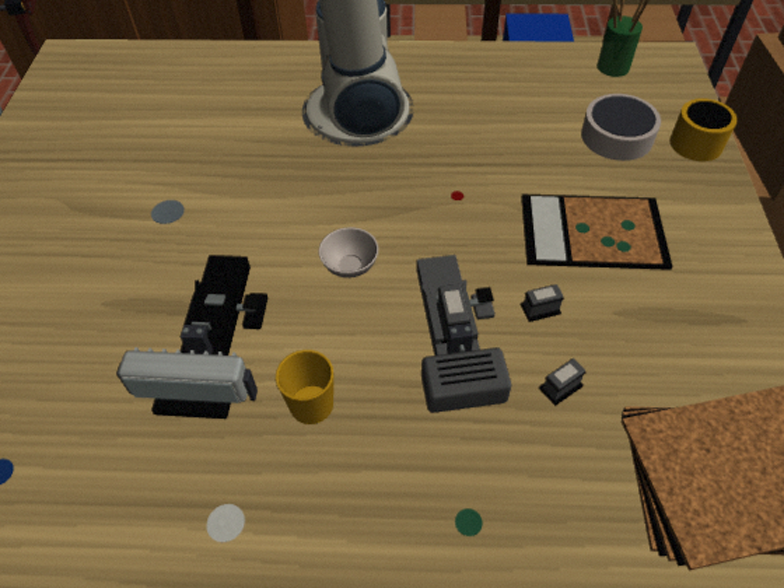

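The top view shows the charger at about (330,255) px with the pack on it, its pad at (303,287), and the lamp at (533,255) with its pad at (498,278). There are three candidates for the pack: (328,256) on the charger, and small ones at (246,211) and (253,286). The one on the charger is the largest and is latched, so it fits. I'll confirm that in an enlarged crop.

```bash
cat > h.py <<'E'
import numpy as np,pickle,cv2
def ray(s,u,v,z):
    d=s["R"].T@np.array([(u-s["cx"])/s["fx"],(v-s["cy"])/s["fy"],1]);c=-s["R"].T@s["t"]
    return c+d*(z-c[2])/d[2]
def proj(s,X):
    p=s["R"]@np.asarray(X)+s["t"];return np.array([s["fx"]*p[0]/p[2]+s["cx"],s["fy"]*p[1]/p[2]+s["cy"]])
E
python3 - <<'E'
from h import *
s=pickle.load(open("pics/top.pkl","rb"));f=s["frame"][:,:,::-1]
a=f[125:245,200:270];b=f[120:240,340:430]
im=np.hstack([cv2.resize(x,None,fx=4.8,fy=4.8,interpolation=cv2.INTER_CUBIC) for x in(a,b)])
im=cv2.convertScaleAbs(im,alpha=1.6,beta=20)
cv2.imwrite("pics/crop1.png",im);print(im.shape)
hsv=cv2.cvtColor(f,cv2.COLOR_BGR2HSV)
m=((hsv[...,1]<75)|(hsv[...,2]<45)).astype(np.uint8)*255
m[:, :190]=0;m[300:]=0;m[:100]=0
cs,_=cv2.findContours(m,cv2.RETR_EXTERNAL,cv2.CHAIN_APPROX_NONE)
for c in cs:
    if cv2.contourArea(c)>150:
        print(cv2.boundingRect(c),cv2.contourArea(c),cv2.approxPolyDP(c,2.5,True)[:,0].tolist())
E
```

```text
(576, 768, 3)
(420, 272, 24, 25) 433.5 [[433, 272], [424, 274], [420, 279], [420, 288], [431, 296], [438, 294], [443, 287], [442, 278]]
(281, 216, 40, 41) 1236.0 [[298, 216], [284, 224], [281, 242], [291, 254], [304, 256], [316, 249], [320, 232], [311, 219]]
(204, 130, 53, 109) 3419.0 [[247, 130], [204, 138], [207, 161], [220, 166], [223, 201], [220, 196], [210, 198], [212, 213], [220, 213], [225, 207], [232, 238], [256, 233], [244, 162], [252, 156]]
(345, 123, 78, 112) 4184.0 [[355, 124], [345, 141], [353, 147], [360, 147], [360, 159], [368, 162], [366, 195], [360, 193], [360, 188], [352, 188], [351, 209], [358, 210], [360, 201], [366, 200], [366, 233], [390, 234], [392, 162], [399, 160], [400, 150], [409, 150], [422, 140], [421, 130], [413, 125]]
```

View pics/crop1.png

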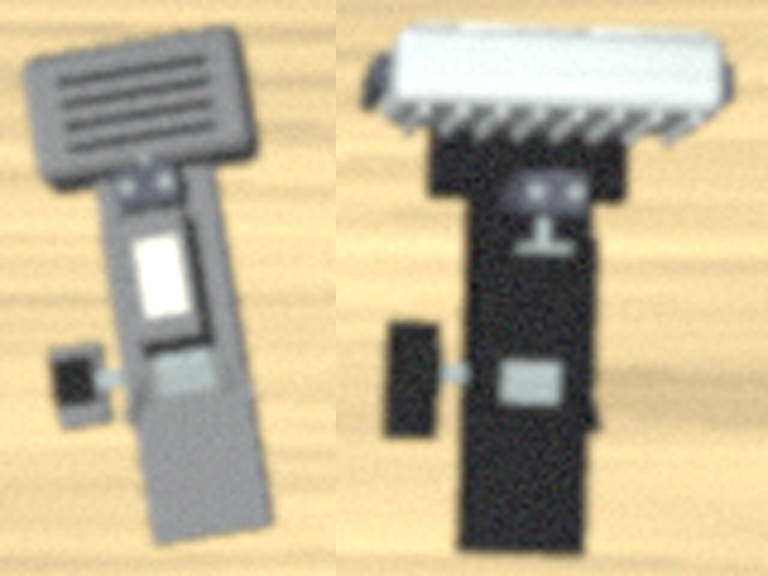

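The crop confirms the pack: grey with a light label, on the charger rail at full-frame px (233,182). It also shows the lamp's steel tooth plate at about (381,199) and the lamp's pad at (356,199). Next I'll fit both frames.

```bash
cat > fit.py <<'E'
from h import *
s=pickle.load(open("pics/top.pkl","rb"));f=s["frame"][:,:,::-1]
hsv=cv2.cvtColor(f,cv2.COLOR_BGR2HSV)
g=cv2.GaussianBlur(f,(0,0),.7).astype(float)
print("cam",-s["R"].T@s["t"])
# subpixel edge: blue-vs-red difference (wood has large r-b) along scan lines
w=g[...,2]-g[...,0]
def cross(p,d):   # first crossing of half-level going from p(inside) along d
    t=np.arange(0,9,.1);q=np.array(p)[None]+t[:,None]*np.array(d)
    v=cv2.remap(w.astype(np.float32),q[None,:,0].astype(np.float32),q[None,:,1].astype(np.float32),cv2.INTER_LINEAR)[0]
    lo,hi=v[:10].mean(),v[-10:].mean();i=np.argmax(v>(lo+hi)/2);return q[i]
def edge(pts,d,z):
    P=np.array([ray(s,*cross(p,d),z)[:2] for p in pts]);l=cv2.fitLine(P.astype(np.float32),cv2.DIST_HUBER,0,.001,.001).ravel()
    n=np.array([-l[1],l[0]]);print(" resid mm",np.abs((P-l[2:])@n).max()*1e3);return l
def frame(L,Rr,F,zl,zr):
    l=edge(L,(-1,0),zl);rr=edge(Rr,(1,0),zr);fr=edge(F,(0,1),.03)
    for k in(l,rr):
        if k[0]<0:k[:2]*=-1
    yl,yr=[np.degrees(np.arctan2(k[1],k[0])) for k in(l,rr)]
    yf=np.degrees(np.arctan2(fr[1],fr[0]));x=np.array([l[0]+rr[0],l[1]+rr[1]]);x/=np.linalg.norm(x);y=np.array([-x[1],x[0]])
    c=(l[2:]@y+rr[2:]@y)/2
    # intersect centre line with front line
    A=np.array([x,-fr[:2]]).T;t=np.linalg.solve(A,fr[2:]-c*y)[0]
    o=c*y+x*(t+.135)
    print("yaw",yl,yr,"front",yf,"width",(l[2:]-rr[2:])@y,"origin",o)
    return o,np.degrees(np.arctan2(x[1],x[0]))
I=lambda a,b,n=12:np.linspace(a,b,n)
print("charger");ch=frame(I((232,217),(235,234)),I((245,180),(252.5,228)),I((235,234),(253,231)),.03,.0)
print("lamp");la=frame(I((370,214),(369.5,231)),I((387,216),(387,231)),I((369,231),(388,231)),.0,.03)
for nm,(o,yaw) in(("ch",ch),("la",la)):
    a=np.radians(yaw);x=np.array([np.cos(a),np.sin(a)]);y=np.array([-x[1],x[0]])
    def loc(u,v,z):
        p=ray(s,u,v,z)[:2]-o;return np.round([p@x*1e3,p@y*1e3],1)
    if nm=="ch":
        print("pad",loc(200+75/4.8,125+381/4.8,.038),"label/pack top",loc(200+163/4.8,125+276/4.8,.085),"stop",loc(200+150/4.8,125+185/4.8,.082))
    else:
        print("pad",loc(340+75/4.8,120+380/4.8,.038),"plate top L/R, bottom L/R",loc(340+164/4.8,120+358/4.8,.0345),loc(340+229/4.8,120+360/4.8,.0345),loc(340+162/4.8,120+403/4.8,.03),loc(340+226/4.8,120+406/4.8,.03),"stop",loc(340+210/4.8,120+190/4.8,.082))
pickle.dump((ch,la),open("pics/fit.pkl","wb"))
t=pickle.load(open("pics/scene.pkl","rb"))
for o,yaw in(ch,la):
    a=np.radians(yaw);x=np.array([np.cos(a),np.sin(a)]);y=np.array([-x[1],x[0]])
    for e in((-.135,.033,.03),(-.135,-.033,.03),(-.041,.06,.038)):
        print(e,"scene x1.4",proj(t,[*(o+x*e[0]+y*e[1]),e[2]])*1.4)
E
python3 fit.py
```

```text
cam [0.40814083 0.06114784 1.22525899]
charger
 resid mm 0.36913318916919935
 resid mm 0.9992220438181499
 resid mm 0.285127235714394
yaw 9.73581 10.063136 front -80.63064 width 0.06481238 origin [0.5550943  0.18339685]
lamp
 resid mm 0.30505052698424695
 resid mm 0.3734057090299422
 resid mm 0.5311630940125645
yaw -2.413247 -2.6461196 front 88.45896 width 0.061987538 origin [ 0.56157064 -0.19371553]
pad [-42.6  57.6] label/pack top [-1.4 -2. ] stop [47.2 -2.7]
pad [-46.5  64.5] plate top L/R, bottom L/R [-32.   16.7] [-31.5 -18.1] [-55.9  16.1] [-55.9 -18.2] stop [51.3  5.1]
(-0.135, 0.033, 0.03) scene x1.4 [455.54588682 253.05461158]
(-0.135, -0.033, 0.03) scene x1.4 [416.3964782  257.68838088]
(-0.041, 0.06, 0.038) scene x1.4 [484.40159411 292.99361621]
(-0.135, 0.033, 0.03) scene x1.4 [247.36786629 255.19842128]
(-0.135, -0.033, 0.03) scene x1.4 [208.66993512 253.24995258]
(-0.041, 0.06, 0.038) scene x1.4 [251.03461301 298.49405186]
```

The fits are consistent to about 2 mm; in the lamp frame the tooth plate sits about 0.8 mm off centre. I'll do one cross-check in the scene view, then move.

```bash
python3 - <<'E'
from h import *
s=pickle.load(open("pics/scene.pkl","rb"));f=s["frame"][:,:,::-1]
a=f[175:265,290:365];b=f[175:265,125:200]
im=np.hstack([cv2.resize(x,None,fx=5.3,fy=5.3,interpolation=cv2.INTER_CUBIC) for x in(a,b)])
im=cv2.convertScaleAbs(im,alpha=1.7,beta=20)
cv2.imwrite("pics/crop2.png",im);print(im.shape)
t=pickle.load(open("pics/top.pkl","rb"));ch,la=pickle.load(open("pics/fit.pkl","rb"))
o,yaw=ch;a=np.radians(yaw);x=np.array([np.cos(a),np.sin(a)]);y=np.array([-x[1],x[0]])
p=ray(t,200+186/4.8,125+390/4.8,.03)[:2]-o;print("plate charger",p@x,p@y)
for (o,yaw),u0 in((ch,290),(la,125)):
    a=np.radians(yaw);x=np.array([np.cos(a),np.sin(a)]);y=np.array([-x[1],x[0]])
    for e in((-.135,.033,.03),(-.135,-.033,.03),(-.041,.06,.038),(-.056,0,.03),(-.034,.017,.085),(-.034,-.017,.085),(-.035,0,.0345)):
        q=proj(s,[*(o+x*e[0]+y*e[1]),e[2]]);print(e,"crop px",(q-[u0-(75 if u0==125 else 0),175])*5.3)
E
```

```text
(477, 796, 3)
plate charger -0.05670531279599362 0.00020956202718731484
(-0.135, 0.033, 0.03) crop px [187.56657155  30.49245813]
(-0.135, -0.033, 0.03) crop px [39.35809605 48.03458477]
(-0.041, 0.06, 0.038) crop px [296.80603484 181.69011849]
(-0.056, 0, 0.03) crop px [147.15070885 181.97035733]
(-0.034, 0.017, 0.085) crop px [206.09810047 138.16525193]
(-0.034, -0.017, 0.085) crop px [122.01923137 148.37286709]
(-0.035, 0, 0.0345) crop px [157.12327148 215.69259167]
(-0.135, 0.033, 0.03) crop px [671.46406526  38.60830913]
(-0.135, -0.033, 0.03) crop px [524.9647544   31.23196335]
(-0.041, 0.06, 0.038) crop px [685.34532067 202.51319634]
(-0.056, 0, 0.03) crop px [556.63850802 177.61430199]
(-0.034, 0.017, 0.085) crop px [554.96447633 141.60969905]
(-0.034, -0.017, 0.085) crop px [471.97076903 137.21207706]
(-0.035, 0, 0.0345) crop px [542.5667832  211.35424667]
```

View pics/crop2.png

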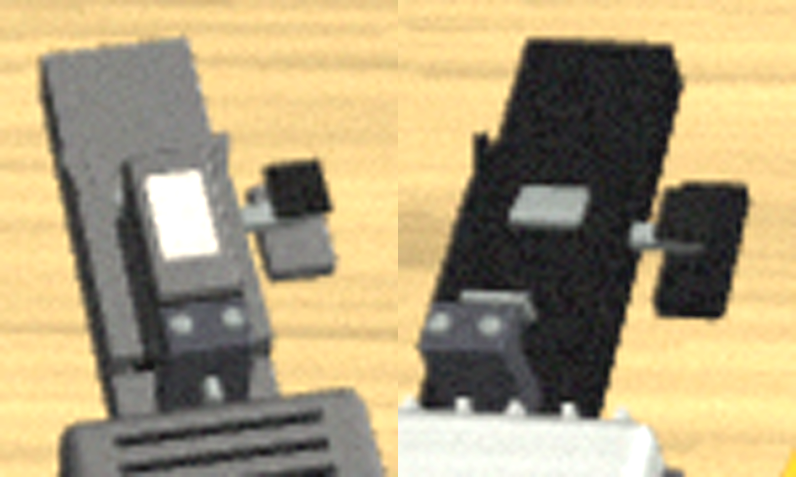

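The charger shows its front corners at (187,39) and (41,57), its pad at (297,187) and the pack label at (183,215). The lamp shows its front corners at (674,45) and (527,40), and its tooth plate at (550,207). Lateral positions agree within 1 mm. The scene view puts x a few mm farther than the top view, so I'll use +2 mm. Pressing the pad now.

```bash
cat >> h.py <<'E'
from station import r
FR={"ch":(np.array([.5571,.1837]),9.7),"la":(np.array([.5636,-.1938]),-2.3)}
def W(n,x,y,z):
    o,yw=FR[n];a=np.radians(yw);c,s_=np.cos(a),np.sin(a)
    return [o[0]+c*x-s_*y,o[1]+s_*x+c*y,z],[180,0,yw]
def F(n):
    a=np.radians(FR[n][1]);f=r.sense()["contact_force"];c,s_=np.cos(a),np.sin(a)
    return np.array([c*f[0]+s_*f[1],-s_*f[0]+c*f[1],f[2]])
def pic(n,name,box=None,k=1.4):
    s=r.snapshot(n);f=s["frame"][:,:,::-1]
    if box:f=f[box[1]:box[3],box[0]:box[2]]
    cv2.imwrite(f"pics/{name}.png",cv2.convertScaleAbs(cv2.resize(f,None,fx=k,fy=k,interpolation=cv2.INTER_CUBIC),alpha=1.5,beta=15));return s
E
python3 - <<'E'
from h import *
r.grab(10)
p,q=W("ch",-.041,.06,.33);r.reach(p,q)
p[2]=.228;r.servo_line(p,speed=.15);r.wait(.2);f0=F("ch");print(f0,r.sense()["tcp_pos"])
while p[2]>.2115:
    p[2]-=.0015;r.servo_line(p,speed=.03);f=F("ch")-f0;print(round(p[2]-.182,4),f.round(1))
    if f[2]>14:break
r.wait(.4);print(F("ch")-f0,r.sense()["tcp_pos"])
pic("scene","press",(290,175,365,265),5.3)
p[2]=.30;r.servo_line(p,speed=.15)
pic("scene","released",(290,175,365,265),5.3);print(r.sense()["clock"])
E
```

```text
[ 0.03456426 -0.49852029 -0.12626584] [0.50692521 0.2360701  0.22942095]
0.0445 [ 0.4 -0.5 -0.5]
0.043 [ 1.1 -0.5 -0.6]
0.0415 [ 0.  -0.3 -0.1]
0.04 [0.5 0.6 0.1]
0.0385 [-0.2  1.   0.3]
0.037 [0.1 0.4 0.7]
0.0355 [0.4 0.5 0.6]
0.034 [0.8 1.3 1. ]
0.0325 [-0.4  0.7  2.1]
0.031 [-0.2  0.2  3.6]
0.0295 [-3.4  0.5  9.8]
[-3.85710069 -0.15874808  9.48392231] [0.50658698 0.23604344 0.21297912]
9.6083
```

View pics/released.png

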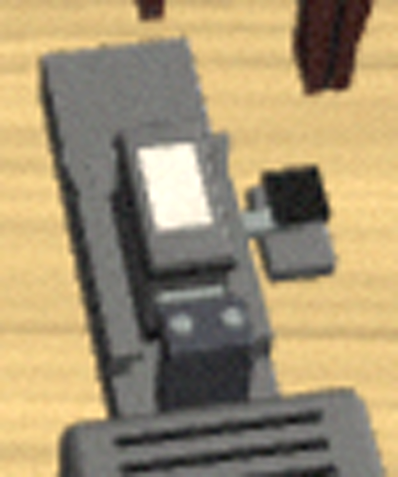

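The press worked. The label moved from (183,215) to (175,187) px, which is about 14 mm outward, and the ejector plate is visible behind it. Next I'll grip the pack and draw it out.

```bash
python3 - <<'E'
from h import *
p,q=W("ch",-.014,0,.32);r.let_go();r.reach(p,q)
p[2]=.2325;r.servo_line(p,speed=.12);r.wait(.2);f0=F("ch");print(f0,r.sense()["tcp_pos"]-p)
r.grab(20);r.wait(.2);print(F("ch")-f0,r.sense()["opening"],r.sense()["tcp_pos"]-p)
for x in np.arange(-.020,-.117,-.006):
    a,_=W("ch",x,0,.2325);r.servo_line(a,speed=.04);f=F("ch")-f0;print(round(x,3),f.round(1))
    if np.abs(f[:2]).max()>15:print("STOP");break
print(r.sense()["opening"],r.sense()["clock"])
pic("top","out",(200,125,270,245),4.8)
E
```

```text
[-0.42132535  0.04455371  0.43305962] [2.69153755e-04 5.90145576e-05 1.08959722e-03]
[ 0.55736482 -1.75493109 -0.32405382] 0.0337327331311521 [ 4.02369120e-06 -9.13401332e-05 -5.21963321e-05]
-0.02 [-0.8 -1.   0.4]
-0.026 [-0.4  0.3 -0.6]
-0.032 [-0.7 -0.6  0.4]
-0.038 [-1.4  0.6 -0.3]
-0.044 [-0.3  0.1 -0.1]
-0.05 [-1.  -0.2 -1.4]
-0.056 [-1.3 -0.1 -1.9]
-0.062 [-0.9  0.8 -0.5]
-0.068 [-0.9 -0.9 -0.9]
-0.074 [-1.1  0.6 -1.7]
-0.08 [-1.3  1.2 -0.7]
-0.086 [-1.5 -0.  -1.4]
-0.092 [-1.4 -0.2 -1.1]
-0.098 [-0.2 -0.6 -2.2]
-0.104 [-1.3 -0.2 -1.8]
-0.11 [-1.8  0.1 -2.2]
-0.116 [-0.4 -0.3 -2.6]
0.033745020936308115 18.625
```

View pics/out.png

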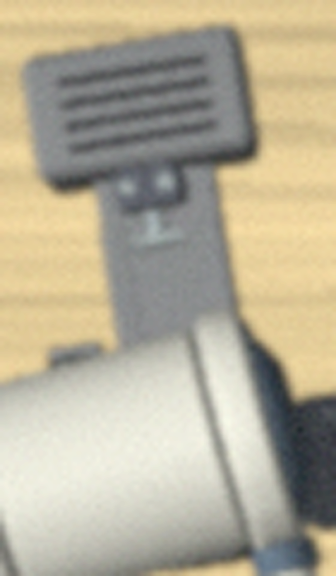

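The rail is empty and the pack is out, with rail forces under 3 N. Next I'll carry it to the lamp and set it down on the landing.

```bash
python3 - <<'E'
from h import *
f0=F("la")
p=list(r.sense()["tcp_pos"]);p[2]=.34;r.servo_line(p,speed=.15);r.wait(.2);fa=F("la");print("weight",fa-f0)
p,q=W("la",-.112,0,.34);r.reach(p,q)
p[2]=.245;r.servo_line(p,speed=.15);r.wait(.2);fa=F("la")
while p[2]>.2322:
    p[2]-=.0015;r.servo_line(p,speed=.03);f=F("la")-fa
    if f[2]>3:break
r.wait(.2);print(p[2],F("la")-fa,r.sense()["opening"],r.sense()["clock"])
pic("scene","atlamp",(120,160,215,265),5.3)
E
```

```text
weight [ 0.54662748  0.20558327 -2.5250942 ]
0.23149999999999998 [-1.10422312 -0.67270805 10.02303523] 0.03387446207521223 24.5
```

View pics/atlamp.png

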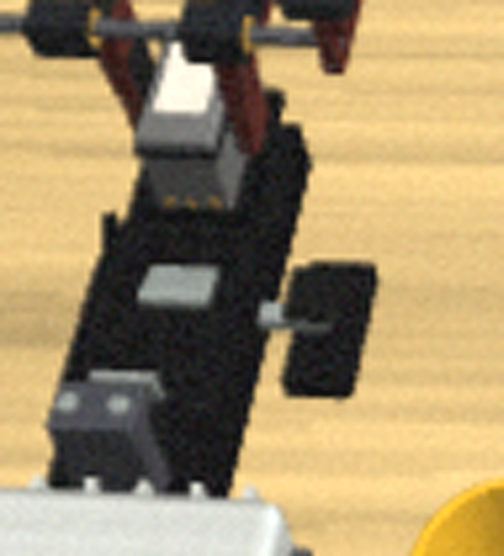

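The pack is on the lamp's deck before the mouth. Its contacts are at (195,203) px and the axis extrapolated from the tooth plate passes at about (198,217), so it is centred within about 1 mm. I'll slide it in, correcting y from the lateral force.

```bash
cat > slide.py <<'E'
from h import *
f0=np.array([-.4,-.3,-.1]);y=0.;z=.2325;x=-.112
F("la");fx_prev=0
r.servo_line(W("la",x,y,z)[0],speed=.03);print(F("la").round(1))
while x<.016:
    dx=.004 if x<-.022 else .0015
    x+=dx;r.servo_line(W("la",x,y,z)[0],speed=.03);f=F("la")-f0
    if abs(f[1])>2.5:y+=np.clip(f[1]*1e-4,-.0005,.0005)
    print(round(x,4),round(y*1e3,2),f.round(1))
    if -f[0]>(14 if x<-.03 else 20) or abs(f[1])>14 or abs(f[2])>20:print("STOP");break
print(r.sense()["opening"],(r.sense()["tcp_pos"]-W("la",x,y,z)[0])*1e3,r.sense()["clock"])
pic("scene","slid",(120,160,215,265),5.3)
E
python3 slide.py
```

```text
[-0.3  0.1 -0.5]
-0.108 0.0 [ 1.9 -0.2 -0.4]
-0.104 0.0 [ 2.  -0.8 -1.8]
-0.1 0.0 [ 1.3  0.8 -0.7]
-0.096 0.0 [ 1.   0.4 -1. ]
-0.092 0.0 [ 1.2 -1.3 -1.8]
-0.088 0.0 [ 1.  -0.9 -1.2]
-0.084 0.0 [ 1.8  0.1 -2.3]
-0.08 0.0 [ 1.2  0.5 -3.1]
-0.076 0.0 [ 0.9 -0.3 -2.9]
-0.072 0.0 [ 1.   0.5 -3.6]
-0.068 0.0 [ 1.9  0.3 -2.4]
-0.064 0.0 [ 0.7  0.6 -2.4]
-0.06 0.0 [ 0.9  0.8 -3. ]
-0.056 0.0 [ 1.  -0.3 -2.3]
-0.052 0.0 [ 1.1 -0.3 -4. ]
-0.048 0.0 [ 1.3  2.1 -3.3]
-0.044 0.0 [ 0.8 -0.  -3.4]
-0.04 0.0 [ 1.1  0.9 -3.2]
-0.036 0.0 [ 1.3 -0.1 -3.6]
-0.032 0.0 [ 1.  -0.2 -2.7]
-0.028 0.0 [ 1.3  0.3 -3.5]
-0.024 0.0 [ 0.9 -0.7 -4.3]
-0.02 0.0 [ 1.5  0.7 -4.3]
-0.0185 0.0 [ 0.4  0.9 -3.5]
-0.017 0.0 [-1.  -0.3 -5. ]
-0.0155 0.0 [ 1.2  0.  -4.3]
-0.014 0.0 [ 1.5  0.4 -4.8]
-0.0125 0.0 [ 0.8 -0.3 -3.5]
-0.011 0.0 [-0.1 -0.4 -4.5]
-0.0095 0.0 [-3.8  1.2 -1.3]
-0.008 0.0 [-3.5  0.8 -1.8]
-0.0065 0.0 [-4.3  0.4 -1.3]
-0.005 0.0 [-5.   0.5 -1.6]
-0.0035 0.0 [-5.2  0.9 -1.1]
-0.002 0.0 [-5.1  1.  -1.2]
-0.0005 0.0 [-5.3  0.7 -0.9]
0.001 0.0 [-6.3  1.  -1.8]
0.0025 0.0 [-6.6  0.8 -0.6]
0.004 0.0 [-6.6  0.   0. ]
0.0055 0.0 [-6.8  1.1 -0.7]
0.007 0.0 [-8.7  1.4  0.8]
0.0085 0.0 [-14.    2.2   3. ]
0.01 0.0 [-17.    1.8   4.8]
0.0115 0.0 [-19.4   1.9   5.5]
0.013 0.0 [-20.9   2.3   5.6]
STOP
0.033494641847672 [-2.3123262  -0.05005343 -0.2566731 ] 36.8167
```

View pics/slid.png

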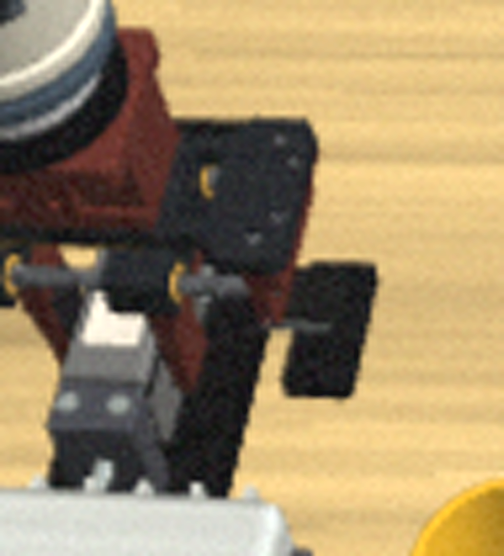

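The force profile fits: the ejector is met at x = -10.5 mm, and the hard stop comes at about +7 mm, so the latched place is about +3.5 mm. The picture shows the pack at (110,330) px against the stop block. I'll back off, release, and check that it stays.

```bash
python3 - <<'E'
from h import *
f0=np.array([-.4,-.3,-.1])
for x in(.010,.007,.0045):
    r.servo_line(W("la",x,0,.2325)[0],speed=.02);print(x,(F("la")-f0).round(1))
x0=r.sense()["tcp_pos"]
r.let_go();r.wait(.3);print(F("la"))
r.servo_line(W("la",.0045,0,.34)[0],speed=.15)
p,q=W("la",-.16,0,.40);r.reach(p,q);r.wait(.5)
print(r.sense()["clock"])
pic("scene","end",(120,160,215,265),5.3)
E
```

```text
0.01 [-6.3  1.3 -1.3]
0.007 [-4.9  0.6 -2. ]
0.0045 [ 2.9 -0.5 -5.3]
[-0.36288099  0.8081724   0.82121498]
41.0917
```

View pics/end.png

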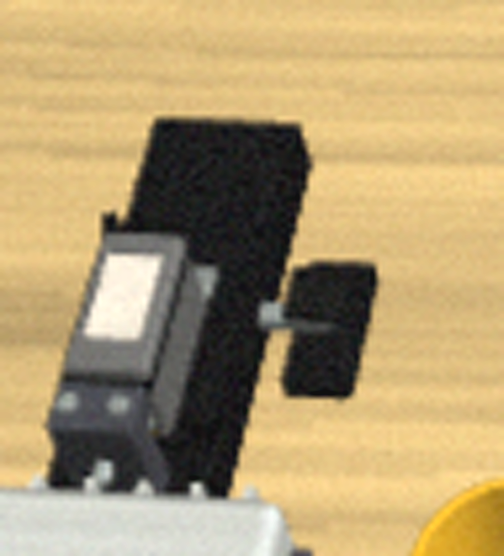

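After release the pack stays home against the stop block, with its label at (122,295) px and no ejector gap. The tooth plate shows behind it at (205,280). The pull-back force also changed sign, so the catch is holding. Handing in.

```bash
python3 -c "
from station import r
print(r.hand_in())"
```

```text
the job is handed in; nothing more can be done
None
```

The job is handed in: I released the pack from the charger, slid it onto the work light's rail and let it go; it stayed home with the catch holding, at about 41 s with rail forces no higher than about 21 N.

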